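# Let the tall tin out of the dispenser

## Task

Two food tins lie behind gates in the wooden tin dispenser, one in each lane. Press down the paddle at the front of the lane that holds the taller (longer) tin and keep it down until that tin has rolled out from under its gate to the front lip, then let the paddle come back up so that the gate closes again. Leave the short tin shut in its lane, do not touch, pick up or carry the tins themselves, and leave the mug, the glass and the jar where they stand.

Things in the scene. Friction and masses are not known exactly. Their poses are not given: they have to be found in the camera images.
- rack: Fixed tin dispenser of light wood, 272 mm wide (y), 230 mm deep (x), two lanes each 118 mm wide, centred at y = +65 mm (left) and -65 mm (right). Origin on the worktop on the middle line, z up, x to the back; paddles face -x. Lane floors slope 10 degrees down to a lip at the front, 56 mm high, inner face at x = -75 mm. Pivot rod along y at x = -60, z = 130 mm on posts 143 mm high at the lane walls.
- left_paddle (a point): Grey pressing plate 34 (x) by 36 (y) by 6 mm at the front end of the left (+y) lane's rocking lever. Origin at the middle of its top face, z normal to it. At rest level, 160 mm in front of the rack's origin, 137 mm above the worktop, nothing beneath. Swings about the pivot rod 100 mm behind it; at full travel its middle is 43 mm lower and it slopes 0.45 rad, front edge lower.
- right_paddle (a point): The same plate on the right lane's lever (at -y of the rack).
- left_lever (a joint): Left rocking lever: 0 = at rest, gate shut; grows as the paddle goes down and the gate behind the pivot lifts; stop at 0.45. A tin passes under the gate from about 0.3; press to 0.4 or the stop. A spring returns it to 0: the paddle's middle takes about 1.5 N at first, 4 N at full travel. The gate, an open steel frame, hangs 90 mm behind the rod, down to 95 mm above the worktop.
- right_lever (a joint): The same for the right lever.
- tall_tin_mid (a point): Centre of the tall tin: 76 mm diameter, 110 mm long, about 0.5 kg, on its side across one of the lanes (which one varies), axis along the rack's y, leaning on the shut gate, centre about 73 mm behind the rack's origin and 86 mm up. Gate lifted, it rolls forward by itself in about a second and stops at the lip: centre 37 mm in front of the rack's origin, 67 mm up.
- short_tin_mid (a point): Centre of the short tin: 76 mm in diameter, 58 mm long, lying on its side in the other lane in the same way, nearer one side of the lane. It stays behind its gate.
- mug: Bystander: white dotted mug, 82 mm across with its handle 114 mm, 91 mm tall, standing left of the rack. Origin at the centre of its underside.
- glass: Bystander: drinking glass, 80 mm across, 88 mm tall, standing to the right of the rack near its front. Origin at the centre of its underside.
- jar: Bystander: jar with a black lid, 64 mm across, 94 mm tall, standing right of the rack. Origin at the centre of its underside.
- tall_tin: The tall tin itself; origin at the middle of one end face, its z along the tin's axis to the other end.
- short_tin: The short tin itself; origin at the middle of one end face, its z along the tin's axis to the other end.
Mind the look-alikes: they are no part of the job. What is shaped like the tall_tin but red or turquoise is not meant.

How it is judged:
By the outcome, as a careful person would: the job done as asked, in the order asked, and still so for the second after the job is handed in, with the robot touching nothing.
It also fails if it takes over 40 s, if anything falls off the work surface, if the arm or the gripper's body presses on something with over 40 N, if the wrist force passes 120 N, or if a joint passes its speed limit or range.

## Robot

A 7-joint arm with a two-finger parallel gripper is mounted at the origin on a cart in front of the work surface, level with it; the furniture and walls round the work are solid. World frame = base frame: x ahead of the robot, y to its left, z up, the work surface at z = 0. Lengths are in m, angles in rad, forces in N, time in s.
With the tool pointing down it reaches from about 0.35 to 0.9 m from the base axis. Payload 19.9 kg.
Tool frame: the origin (TCP) lies on the mounting face of the last link; the fingertips stand 173 mm ahead of it and the grasp point (between the pads) lies 155 mm ahead of it; z points along the fingers, y is the line along which they close (so a half turn about z gives the same grasp; the last joint's range is limited). The gripper opens to 85 mm and grips with 20 to 120 N. Pads are 22 mm wide; open, the fingers measure 114 mm over their backs; the gripper's body (76 mm by 85 mm) begins 54 mm behind the grasp point. The pads swing forward as they close: fully open they stand 13 mm farther back than shut.
Start: joints at [-1.363, 0.417, -0.01, 1.614, 0.005, 1.111, -0.053], TCP at [0.154, 0.606, 0.405] pointing down, gripper open.
Joint ranges: [-2.81, 2.81], [-0.39, 2.02], [-1.27, 1.25], [0.06, 2.57], [-1.19, 4.33], [0.19, 2], [-2.82, 2.82]. Speed limits (rad/s): [1.89, 1.89, 2.39, 2.39, 3.01, 3.01, 3.01].

## Interface

Orientations are given as a unit quaternion [w, x, y, z].
In Python, from cell import ctrl gives the robot as it stands. The module is installed in compiled form; this text tells all that it offers.
- The arm moves only by the tool servo_tool, never from a script. Its arguments are lists of equal length, an entry for each row: "xyz": the shift along the tool's x, y, z as a fraction of full scale, a list of three; "delta_rot": the turn, a rotation vector about the tool's x, y, z as a fraction of full scale, a list of three; "fingers": the closure, from -1 (fully open) to 1 (shut). In form: {"xyz": [[dx, dy, dz], ...], "delta_rot": [[ax, ay, az], ...], "fingers": [fingers, ...]}. A call has 1 to 8 rows; each row shifts and turns the commanded pose from where the row before left it, along the tool's axes as they then stand; what a row does not reach is not made up. Full scale, the value 1, is 0.03 m for a shift and 0.08 rad for a turn. A row lasts 1/10 s, in which the tool goes at most 50 mm and 8.59 degrees, less where a joint would pass 70% of its speed; a pose out of reach is approached as far as the arm can. A call with a number of a shift or a turn outside -1 to 1 is refused whole. A call with a gripper value outside its range is refused whole. The fingers move at their own pace and stop on an object; the grip force is fixed at half the most. Time passes only in rows, so rows that do not move let the fingers close. It gives the time, the measured TCP pose, the force, the opening and the grip force at its end, in the units of the state.
- ctrl.get_state(): the state, without advancing time (a new reading comes with each control period).
- ctrl.camera(name): name is "scene" or "top" or "wrist"; returns a dict with "img" (480x640x3 uint8, blue, green, red), "fx", "fy", "cx", "cy" (pixels), "R" (3x3) and "t" (3): a world point X has camera coordinates R X + t; the wrist camera has in their place "hand_eye" (4x4, takes a point from camera to tool coordinates, whose origin is the TCP and whose axes are the flange's). Camera axes: x right, y down, z forward; pixel columns grow to the right and rows downward; lengths in m; the calibration is good to about 2 mm. A picture is of the moment at which its call begins: read the wrist's pose just before it. There is no depth.
- ctrl.job_done(): hands the job in; it is judged then, once.
Trained networks look in a picture, given as the dict that the camera call returned (one of the last four; its "shot" number tells which), for a name from the list of things; names that differ only in an ending like _2 or _b are one class to them, and where a whole thing is asked for, a point or a joint stands for the part that bears it (a point fixed in the world has none). Each returns a list of dicts, best first, with "score" (0 to 1); they miss things now and then, are a little off and sometimes report something else, mostly with a low value. They report only what shows in the picture. A call takes as long as a camera call. They do not tell look-alikes from the thing itself.
- ctrl.look_for(picture, name): "position" ([x, y, z] in m, in world coordinates, good to about 4 mm: the middle of the surface that is visible of it).
- ctrl.landmark_of(picture, name): "position" ([x, y, z] in m, in world coordinates, good to about 4 mm: a listed point, or the origin of a listed thing).
The state is a dict: "time": time; "qpos": joint angles; "qvel": joint speeds; "joint_efforts": joint torques, N m; "tcp_pos": TCP position; "ee_rot": TCP orientation; "ft_force": force on the tool from outside, world axes, zero at the start; "wrist_torque": the same for the moment, N m; "width": finger opening in m; "grasp_force": force on a finger pad.
Only numpy, scipy, OpenCV 4.12 (cv2) and the standard library are available. Lean on these libraries where they do the work, as an engineer would, in place of code of your own. Each camera call takes 0.05 s, during which the arm holds its last target. There are 200 camera calls.

## Working session

There is one attempt and no reset: what is moved stays moved. The work goes in short steps, Python scripts to look and compute and a tool call to move; the robot and the scene stay as the last step left them, time stands still between calls to the robot, and variables do not carry over. Pictures are saved under pics/ and viewed, at most 10 in all, crops included, and the job is handed in when it is done.

Besides the shell and the picture viewer there is one more tool, called after ">>>" as name(argument=value, ...) on one line, values as JSON. servo_tool: Moves the arm, as the interface text tells. Shift numbers are shares of 0.03 m and turn numbers shares of 0.08 rad, none past 1 either way. Its arguments: {"type":"object","properties":{"xyz":{"type":"array","items":{"type":"array","items":{"type":"number"}}},"delta_rot":{"type":"array","items":{"type":"array","items":{"type":"number"}}},"fingers":{"type":"array","items":{"type":"number"}}},"required":["xyz","delta_rot","fingers"]}

```bash
mkdir -p pics; cat > h.py <<'E'
from cell import ctrl
import cv2, numpy as np
N=["rack","left_paddle","right_paddle","tall_tin_mid","short_tin_mid","mug","glass","jar"]
def look(cam,names=N):
    p=ctrl.camera(cam)
    for n in names:
        for d in ctrl.landmark_of(p,n)[:3]: print(cam,n,np.round(d["position"],3),round(d["score"],2), {k:v for k,v in d.items() if k not in("position","score")})
    return p
E
python3 - <<'E'
from h import *
for c in("scene","top"):
    p=look(c); cv2.imwrite(f"pics/{c}1.png",p["img"])
s=ctrl.get_state(); print({k:np.round(v,3) for k,v in s.items()})
E
```

```text
scene rack [0.609 0.027 0.001] 0.66 {}
scene left_paddle [0.444 0.077 0.134] 0.56 {}
scene right_paddle [ 0.456 -0.053  0.136] 0.62 {}
scene tall_tin_mid [ 0.752 -0.278  0.04 ] 0.91 {}
scene tall_tin_mid [ 0.69  -0.026  0.084] 0.76 {}
scene tall_tin_mid [ 0.564 -0.35   0.035] 0.73 {}
scene short_tin_mid [0.669 0.124 0.089] 0.95 {}
scene mug [ 0.514  0.245 -0.001] 0.81 {}
scene glass [0.606 0.027 0.002] 0.58 {}
scene glass [ 0.491 -0.204 -0.001] 0.57 {}
scene jar [ 0.625 -0.19  -0.001] 0.63 {}
top rack [0.603 0.028 0.001] 0.91 {}
top left_paddle [0.439 0.077 0.135] 0.62 {}
top right_paddle [ 0.45  -0.056  0.139] 0.95 {}
top tall_tin_mid [ 0.559 -0.353  0.04 ] 0.97 {}
top tall_tin_mid [ 0.752 -0.282  0.037] 0.86 {}
top tall_tin_mid [ 0.692 -0.032  0.084] 0.85 {}
top short_tin_mid [0.67  0.127 0.086] 0.58 {}
top mug [ 0.524  0.253 -0.007] 0.84 {}
top mug [0.437 0.078 0.134] 0.72 {}
top glass [ 0.495 -0.2    0.002] 0.87 {}
top jar [ 0.523  0.255 -0.006] 0.74 {}
top jar [ 0.624 -0.192 -0.   ] 0.59 {}
{'time': np.float64(0.9), 'qpos': array([-1.363,  0.417, -0.01 ,  1.614,  0.005,  1.111, -0.053]), 'qvel': array([-0.001,  0.002, -0.   , -0.001,  0.001, -0.001,  0.001]), 'joint_efforts': array([ 1.0000e-03, -8.6423e+01,  6.7800e-01, -4.3519e+01,  1.9000e-02,
        2.0000e-03, -0.0000e+00]), 'tcp_pos': array([0.154, 0.606, 0.405]), 'ee_rot': array([ 0.   ,  0.124,  0.992, -0.   ]), 'ft_force': array([ 0.457, -0.935, -0.343]), 'wrist_torque': array([ 0.006,  0.031, -0.013]), 'grasp_force': np.float64(0.0), 'width': np.float64(0.086)}
```

View pics/scene1.png

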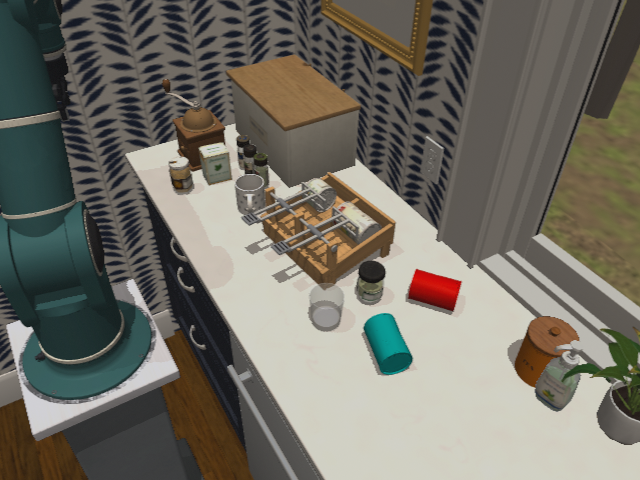

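View pics/top1.png

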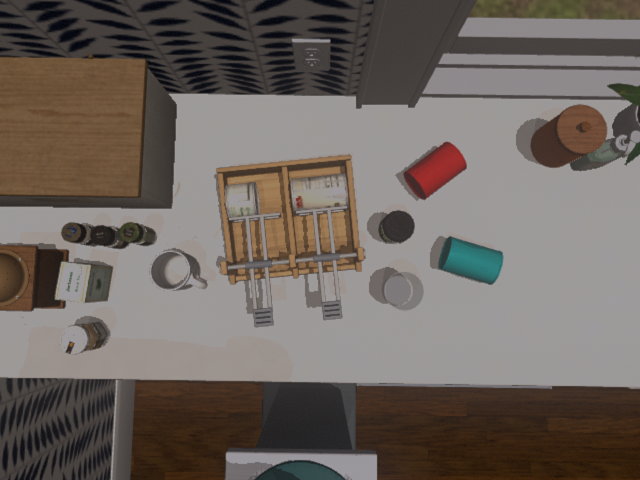

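Candidates for the tall tin in the top view:
- Red tin at (436,170): look-alike.
- Turquoise tin at (471,260): look-alike.
- Long tin in the right lane at (319,193), with the short one at (242,200) in the left lane.

I choose the right lane, whose paddle is at (332,310), and check it in a close crop.

```bash
python3 - <<'E'
from h import *
i=cv2.imread("pics/top1.png")[145:335,205:375]
cv2.imwrite("pics/crop1.png",cv2.resize(i,None,fx=3,fy=3,interpolation=cv2.INTER_CUBIC))
E
```

```text
(no output)
```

View pics/crop1.png

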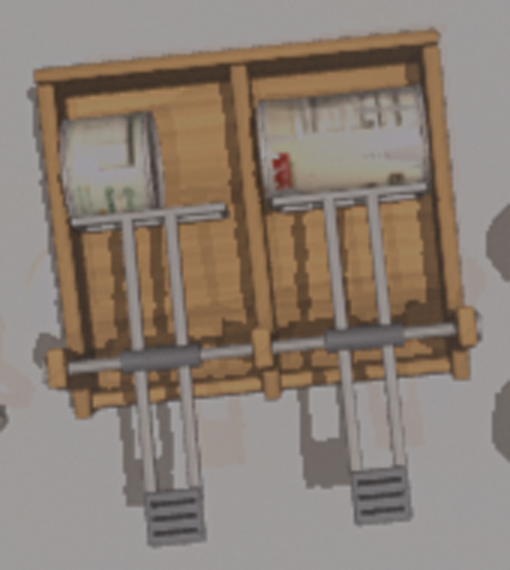

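>>> servo_tool(xyz=[[0,0,0],[0,0,0],[0,0,0],[0,0,0],[0,0,0],[-0.33,-0.95,0],[-0.33,-0.95,0],[-0.33,-0.95,0]], delta_rot=[[0,0,-0.84],[0,0,-0.84],[0,0,-0.84],[0,0,-0.84],[0,0,-0.84],[0,0,0],[0,0,0],[0,0,0]], fingers=[1,1,1,1,1,1,1,1])

```text
time: 1.7
tcp_pos: [0.1913, 0.5221, 0.4045]
ee_rot: [0.0, -0.044, 0.999, -0.0]
ft_force: [0.4, 1.1, 0.5]
width: -0.0002
grasp_force: 0.0
```

The crop shows the long tin filling the right lane at crop pixel (343,140) and the short tin at the left of the left lane (110,165). The right paddle is at (380,495), so I'll use that one. Travel goes as planned.

>>> servo_tool(xyz=[[-0.33,-0.95,0],[-0.33,-0.95,0],[-0.33,-0.95,0],[-0.33,-0.95,0],[-0.33,-0.95,0],[-0.33,-0.95,0],[-0.33,-0.95,0],[-0.33,-0.95,0]], delta_rot=[[0,0,0],[0,0,0],[0,0,0],[0,0,0],[0,0,0],[0,0,0],[0,0,0],[0,0,0]], fingers=[1,1,1,1,1,1,1,1])

```text
time: 2.5
tcp_pos: [0.29, 0.3017, 0.4049]
ee_rot: [0.0, -0.044, 0.999, 0.0]
ft_force: [0.9, 0.0, 0.3]
width: -0.0
grasp_force: 0.0
```

>>> servo_tool(xyz=[[-0.33,-0.95,0],[-0.33,-0.95,0],[-0.33,-0.95,0],[-0.33,-0.95,0],[-0.33,-0.95,0],[-0.33,-0.95,0],[-0.33,-0.95,0],[0,0,0]], delta_rot=[[0,0,0],[0,0,0],[0,0,0],[0,0,0],[0,0,0],[0,0,0],[0,0,0],[0,0,0]], fingers=[1,1,1,1,1,1,1,1])

```text
time: 3.3
tcp_pos: [0.3771, 0.1074, 0.405]
ee_rot: [0.0, -0.041, 0.999, -0.0]
ft_force: [-0.2, 0.5, 0.5]
width: -0.0002
grasp_force: 0.0
```

>>> servo_tool(xyz=[[-0.34,-0.92,0],[-0.34,-0.92,0],[-0.34,-0.92,0],[-0.34,-0.92,0],[-0.34,-0.92,0],[-0.34,-0.92,0],[0,0,0.5],[0,0,0.5]], delta_rot=[[0,0,0],[0,0,0],[0,0,0],[0,0,0],[0,0,0],[0,0,0],[0,0,0],[0,0,0]], fingers=[1,1,1,1,1,1,1,1])

```text
time: 4.1
tcp_pos: [0.4518, -0.0497, 0.3745]
ee_rot: [0.0, -0.043, 0.999, -0.0]
ft_force: [-0.3, 0.2, -0.7]
width: -0.0001
grasp_force: 0.0
```

```bash
python3 - <<'E'
from h import *
s=ctrl.get_state(); print(s["tcp_pos"],s["ee_rot"])
for c in("wrist","top","scene"):
    p=look(c,["left_paddle","right_paddle","rack"]); cv2.imwrite(f"pics/{c}2.png",p["img"])
E
```

```text
[ 0.45175218 -0.04973227  0.37447582] [ 4.24332491e-04 -4.30427658e-02  9.99073140e-01 -4.22901278e-05]
wrist left_paddle [0.442 0.071 0.137] 0.59 {}
wrist right_paddle [ 0.455 -0.053  0.136] 0.58 {}
wrist rack [ 0.61   0.027 -0.003] 0.9 {}
top left_paddle [0.437 0.077 0.136] 0.96 {}
top rack [ 0.607  0.027 -0.001] 0.84 {}
scene left_paddle [0.442 0.076 0.136] 0.71 {}
scene right_paddle [ 0.457 -0.054  0.136] 0.96 {}
scene right_paddle [ 0.628 -0.191  0.004] 0.24 {}
scene rack [0.607 0.028 0.002] 0.8 {}
```

View pics/wrist2.png

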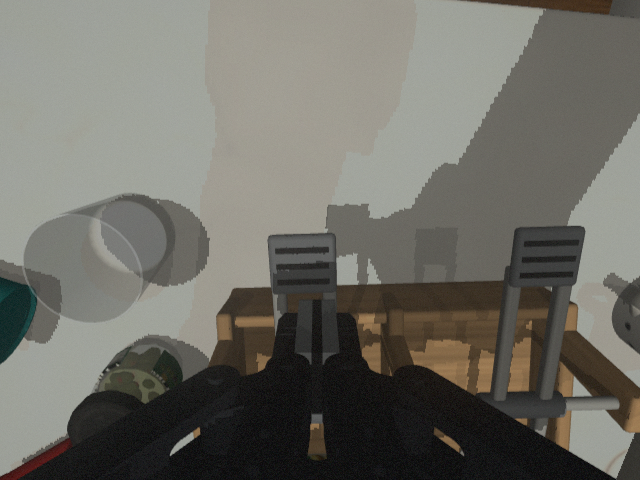

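The wrist view shows the right paddle at about (303,263) and the shut fingertips at about column 318. I'll triangulate the paddle from my own pixels.

```bash
python3 - <<'E'
from h import *
from scipy.spatial.transform import Rotation as Ro
s=ctrl.get_state(); w,x,y,z=s["ee_rot"]; RT=Ro.from_quat([x,y,z,w]).as_matrix()
p=ctrl.camera("wrist"); H=np.array(p["hand_eye"]); t=ctrl.camera("top")
def hit(o,d,zz): return np.round(o+d*(zz-o[2])/d[2],4)
ray=lambda p,u,v: np.array([(u-p["cx"])/p["fx"],(v-p["cy"])/p["fy"],1])
for uv in[(303,263),(269,236),(334,234),(335,290),(272,293)]:
    print("w",hit(RT@H[:3,3]+s["tcp_pos"],RT@H[:3,:3]@ray(p,*uv),.137))
R=np.array(t["R"]);T=np.array(t["t"])
print("t",hit(-R.T@T,R.T@ray(t,332,310.2),.137))
tip=s["tcp_pos"]+RT@[0,0,.173]; c=np.linalg.inv(H)@np.r_[0,0,.173,1]; print(tip,c[:2]/c[2]*p["fx"]+[p["cx"],p["cy"]])
E
```

```text
w [ 0.456  -0.0568  0.137 ]
w [ 0.4424 -0.0756  0.137 ]
w [ 0.4383 -0.0419  0.137 ]
w [ 0.4703 -0.0381  0.137 ]
w [ 0.4751 -0.0723  0.137 ]
t [ 0.4556 -0.0579  0.137 ]
[ 0.45158083 -0.04937021  0.20198435] [317.89185517 318.19804677]
```

>>> servo_tool(xyz=[[-0.2,-0.23,0.3],[0,0,0.4],[0,0,0.4],[0,0,0.4],[0,0,0.3],[0,0,0.2],[0,0,0.2],[0,0,0]], delta_rot=[[0,0,0],[0,0,0],[0,0,0],[0,0,0],[0,0,0],[0,0,0],[0,0,0],[0,0,0]], fingers=[1,1,1,1,1,1,1,1])

```text
time: 5.6
tcp_pos: [0.458, -0.0558, 0.3082]
ee_rot: [-0.0, -0.044, 0.999, -0.0]
ft_force: [-0.8, -0.2, 0.0]
width: -0.0003
grasp_force: 0.0
```

>>> servo_tool(xyz=[[0,0,0.2],[0,0,0.3],[0,0,0.3],[0,0,0.3],[0,0,0.2],[0,0,0]], delta_rot=[[0,0,0],[0,0,0],[0,0,0],[0,0,0],[0,0,0],[0,0,0]], fingers=[1,1,1,1,1,1])

```text
time: 6.2
tcp_pos: [0.4578, -0.0558, 0.2688]
ee_rot: [-0.001, -0.044, 0.999, -0.0]
ft_force: [-1.7, 0.4, 2.3]
width: -0.0002
grasp_force: 1.5
```

```bash
python3 - <<'E'
from h import *
p=look("scene",["right_paddle","tall_tin_mid","short_tin_mid"]); a=p["img"][160:300,220:420]
p=look("top",["tall_tin_mid","short_tin_mid"]); b=p["img"][145:345,205:405]
cv2.imwrite("pics/c3.png",np.hstack([cv2.resize(x,(400,int(x.shape[0]*2)))[:280] if 0 else cv2.resize(x,(400,400)) for x in(a,b)]))
print(ctrl.get_state()["ft_force"],ctrl.get_state()["tcp_pos"])
E
```

```text
scene right_paddle [ 0.461 -0.052  0.092] 0.84 {}
scene right_paddle [ 0.628 -0.189 -0.004] 0.22 {}
scene tall_tin_mid [ 0.751 -0.276  0.04 ] 0.84 {}
scene tall_tin_mid [ 0.578 -0.037  0.064] 0.8 {}
scene tall_tin_mid [ 0.565 -0.351  0.037] 0.57 {}
scene short_tin_mid [0.671 0.128 0.088] 0.92 {}
top tall_tin_mid [ 0.56  -0.348  0.039] 0.86 {}
top tall_tin_mid [ 0.579 -0.044  0.066] 0.76 {}
top tall_tin_mid [ 0.748 -0.277  0.038] 0.59 {}
top short_tin_mid [0.669 0.122 0.088] 0.71 {}
[-3.95879603 -0.04256294  1.72582334] [ 0.45784297 -0.05580683  0.26977899]
```

View pics/c3.png

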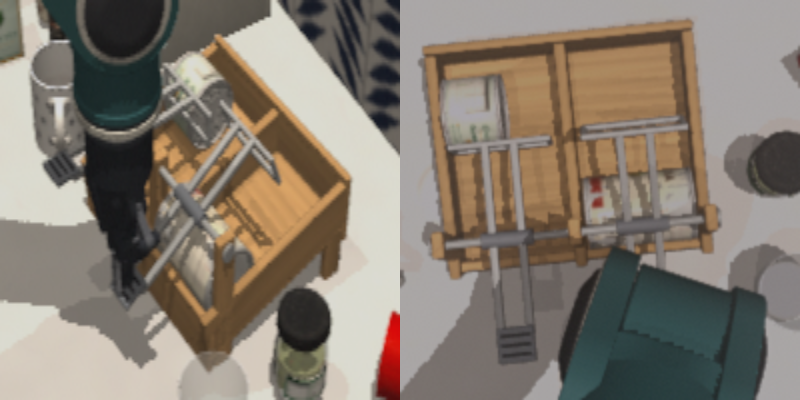

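The left half shows the gate lifted, and the right half shows the tall tin at the front lip around (640,205). The short tin is still shut in at (475,110). I'll hold briefly so the tin settles, then raise the tool.

>>> servo_tool(xyz=[[0,0,0],[0,0,0],[0,0,0],[0,0,0],[0,0,0],[0,0,-0.2],[0,0,-0.25],[0,0,-0.25]], delta_rot=[[0,0,0],[0,0,0],[0,0,0],[0,0,0],[0,0,0],[0,0,0],[0,0,0],[0,0,0]], fingers=[1,1,1,1,1,1,1,1])

```text
time: 7.35
tcp_pos: [0.4583, -0.0558, 0.2916]
ee_rot: [0.0, -0.044, 0.999, -0.0]
ft_force: [-2.9, -0.3, 1.5]
width: 0.0002
grasp_force: 1.1
```

>>> servo_tool(xyz=[[0,0,-0.25],[0,0,-0.25],[0,0,-0.25],[0,0,-0.3],[0,0,-0.5],[0,0,-0.8],[0,0,-0.8],[0,0,-0.8]], delta_rot=[[0,0,0],[0,0,0],[0,0,0],[0,0,0],[0,0,0],[0,0,0],[0,0,0],[0,0,0]], fingers=[1,1,1,1,1,1,1,1])

```text
time: 8.15
tcp_pos: [0.4579, -0.0558, 0.4106]
ee_rot: [0.0, -0.043, 0.999, -0.0]
ft_force: [-0.2, -0.0, -0.3]
width: -0.0006
grasp_force: 0.0
```

>>> servo_tool(xyz=[[0,0,0],[0,0,0],[0,0,0],[0,0,0],[0,0,0]], delta_rot=[[0,0,0],[0,0,0],[0,0,0],[0,0,0],[0,0,0]], fingers=[1,1,1,1,1])

```text
time: 8.65
tcp_pos: [0.458, -0.0558, 0.4087]
ee_rot: [-0.001, -0.044, 0.999, -0.0]
ft_force: [-0.2, -0.1, -0.7]
width: -0.0002
grasp_force: 0.0
```

```bash
python3 - <<'E'
from h import *
p=look("scene",["right_paddle","left_paddle","tall_tin_mid","short_tin_mid","mug","glass","jar"]); a=p["img"][160:300,220:420]
p=look("top",["tall_tin_mid","short_tin_mid"]); b=p["img"][145:345,205:405]
cv2.imwrite("pics/c4.png",np.hstack([cv2.resize(x,(400,400)) for x in(a,b)]))
print(ctrl.get_state()["ft_force"],ctrl.get_state()["tcp_pos"],ctrl.get_state()["time"])
E
```

```text
scene right_paddle [ 0.455 -0.055  0.135] 0.85 {}
scene right_paddle [ 0.578 -0.04   0.064] 0.59 {}
scene left_paddle [0.44  0.079 0.135] 0.79 {}
scene tall_tin_mid [ 0.749 -0.275  0.037] 0.81 {}
scene tall_tin_mid [ 0.562 -0.35   0.038] 0.79 {}
scene tall_tin_mid [ 0.577 -0.036  0.065] 0.72 {}
scene short_tin_mid [0.67  0.128 0.089] 0.7 {}
scene short_tin_mid [ 0.513  0.245 -0.002] 0.51 {}
scene mug [ 0.517  0.247 -0.002] 0.69 {}
scene glass [ 0.492 -0.204 -0.002] 0.63 {}
scene jar [ 0.625 -0.191 -0.002] 0.57 {}
top tall_tin_mid [ 0.575 -0.043  0.067] 0.91 {}
top tall_tin_mid [ 0.752 -0.278  0.037] 0.69 {}
top tall_tin_mid [ 0.556 -0.351  0.04 ] 0.68 {}
top short_tin_mid [0.671 0.123 0.089] 0.69 {}
[-0.26675995  0.62262445  0.08701152] [ 0.45806388 -0.05574283  0.40923923] 9.2
```

View pics/c4.png

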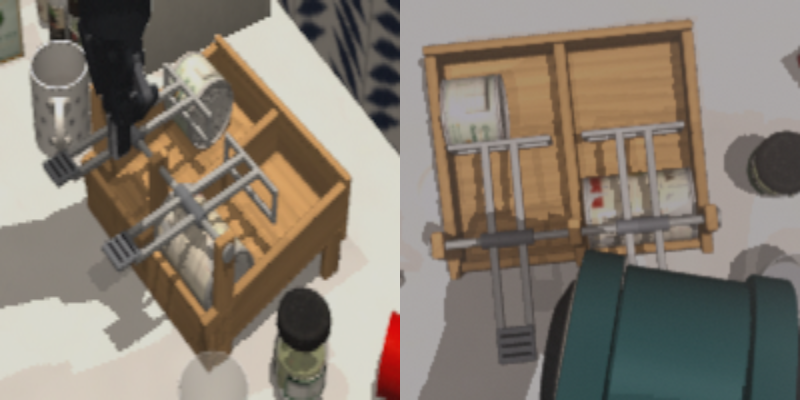

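The paddle is back up at z = 0.135 with its gate closed. The tall tin is at the lip, the short tin is still shut in, the mug, glass and jar haven't moved, and the robot is clear.

```bash
python3 -c "
from cell import ctrl; print(ctrl.job_done())"
```

```text
the job is handed in; nothing more can be done
None
```

I pressed the right paddle until the tall tin rolled to the front lip, then let it up so the gate closed; the short tin stayed shut in, the mug, glass and jar did not move, and the job was handed in at about 9 s of the 40 s allowed.

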